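# Check a drill jig's bushings with a test bar

## Robot

A 7-joint arm with a two-finger parallel gripper is mounted at the origin on a cart in front of the work surface, level with it; the furniture and walls round the work are solid. World frame = base frame: x ahead of the robot, y to its left, z up, the work surface at z = 0. Lengths are in m, angles in rad, forces in N, time in s.
With the tool pointing down it reaches from about 0.35 to 0.9 m from the base axis. Payload 8.1 kg.
Tool frame: the origin (TCP) lies at the very end of the fingers, on their centre line; the grasp point (between the pads) lies 19 mm behind it (grasp_offset is the distance from the TCP to the grasp point, in m); z points along the fingers, y is the line along which they close (so a half turn about z gives the same grasp; the last joint's range is limited). The gripper opens to 92 mm and grips with 3 to 60 N. Pads are 19 mm wide; open, the fingers measure 130 mm over their backs; the gripper's body (75 mm by 190 mm) begins 47 mm behind the grasp point.
Start: joints at [-0.103, 0.434, 0.025, 1.573, -0.012, 1.134, -0.075], TCP at [0.625, -0, 0.227] pointing down, gripper open.
Joint ranges: [-2.62, 2.62], [-0.44, 2.09], [-1.27, 1.32], [0.08, 2.57], [-1.32, 4.46], [0.12, 2], [-2.74, 2.74]. Speed limits (rad/s): [2.22, 2.22, 3.01, 3.01, 3.14, 3.14, 3.14].

## Interface

Orientations are given as a rotation vector (axis times angle).
In Python, from cell import observe, get_image, camera_params, sign_off, silhouettes, grasp_offset gives the robot as it stands. The module is installed in compiled form; this text tells all that it offers.
- The arm moves only by the tool jog_arm, never from a script. Its argument "motion" is a list that holds one entry, the list of rows, each a list of 7 numbers: the shift along the tool's x, y, z in m, then the turn, a rotation vector about the tool's x, y, z in rad, then the closure, from -1 (fully open) to 1 (shut), so that 0 is half open. In form: [[[dx, dy, dz, wx, wy, wz, hand], ...]]. A call has 1 to 10 rows; each row is the pose to reach, as a shift and turn from the pose commanded when the call began, along the tool's axes at that moment; what a row does not reach only later rows make up. A row lasts 1/12 s, in which the tool goes at most 41.7 mm and 7.16 degrees, less where a joint would pass 70% of its speed; a pose out of reach is approached as far as the arm can. A call with a gripper value outside its range is refused whole. The fingers move at their own pace and stop on an object; "force" is the grip in N (left out, the last holds). Time passes only in rows, so rows that repeat a pose let the fingers close. It gives the time, the measured TCP pose, the force, the opening and the grip force at its end, in the units of the state.
- observe(): the state, without advancing time (a new reading comes with each control period).
- get_image(name): name is "scene" or "side" or "wrist"; returns the picture (384x512x3 uint8, red, green, blue); there is no depth.
- camera_params(name): a dict with "vertical_fov" (degrees; the focal length in pixels is half the picture's height over the tangent of half this angle, whatever the lens; pixels are square), "cx", "cy" (the principal point, pixels), "dist_coeffs" ([k1, k2, p1, p2, k3] as OpenCV has them; the pictures are not rectified), "T" (4x4, takes a point from camera to world coordinates). Camera axes: x right, y down, z forward; pixel columns grow to the right and rows downward; lengths in m; the calibration is good to about 2 mm. A picture is of the moment at which its call begins: read the wrist's pose just before it. camera_params takes no time and is no camera call; for the wrist camera it gives the pose at the moment of the call.
- sign_off(): hands the job in; it is judged then, once.
Trained networks look in the newest picture that a camera, given by its name, has taken for a name from the list of things; names that differ only in an ending like _2 or _b are one class to them, and where a whole thing is asked for, a point or a joint stands for the part that bears it (a point fixed in the world has none). Each returns a list of dicts, best first, with "p" (0 to 1); they miss things now and then, are a little off and sometimes report something else, mostly with a low value. They report only what shows in the picture. A call takes as long as a camera call.
- silhouettes(query, camera): "mask" (384x512 bool, what is visible of it) and "pixel" ([column, row] in pixels, amid what is visible of it).
The state is a dict: "clock": time; "joints": joint angles; "dq": joint speeds; "joint_efforts": joint torques, N m; "position": TCP position; "ee_rot": TCP orientation; "force": force on the tool from outside, world axes, zero at the start; "ft_torque": the same for the moment, N m; "width": opening from 0.0 (shut) to 1.0 (fully open); "gripper_force": force on a finger pad.
Only numpy, scipy, OpenCV 4.12 (cv2) and the standard library are available. Lean on these libraries where they do the work, as an engineer would, in place of code of your own. Each camera call takes 0.05 s, during which the arm holds its last target. There are 200 camera calls.

## Task

Check that the two bushings of the drill jig line up: swing its hinged leaf fully shut, then take the longer of the two test bars from the wooden stand and thread it straight down through the bushing in the leaf and on through the bushing in the shelf below. Finish holding the bar in the gripper, still upright through both bushings, its lower end sticking out under the shelf but not touching the jig's base. Leave the short bar in the stand and do not shift the loose things lying around.

Things in the scene. Friction and masses are not known exactly. Their poses are not given: they have to be found in the camera images.
- jig: Grey drill jig fixed to the bench; origin: centre of its underside, z up, x from its open front to the hinge wall at the back (x = 62 mm). Base plate 150 x 110 x 12 mm (bolt ears 150 mm wide at x = 0); cheeks at y = +-47 mm carry a shelf, underside at z = 48, top at 62 mm (36 mm open under it). Shut leaf: underside at z = 93, top face at 107 mm, on two front posts.
- leaf (a joint): Hinge angle of the leaf, rad: 0 = shut (level, on the rest posts), growing as its front end swings up and back about the jig's y axis; it starts partly open, 0.6 to 1.1, and stays where it is left, by friction (1 to 3 N on the tab moves it down).
- leaf_hinge (a point): Middle of the hinge axis of the leaf, at jig (62, 0, 100) mm. The hinge axis runs along the jig's y. This frame turns with the leaf: x points from the leaf's front tab towards the hinge, z out of the leaf's top face.
- leaf_tab (a point): Point in the top face of the aluminium leaf's front tab, on its middle line, 146 mm from the hinge axis along the leaf and 14 mm short of the tab's front end; the tab is 40 mm wide and 14 mm thick, with three dark grooves. The leaf is 100 mm wide, its top face 7 mm above the hinge axis. z points out of the top face.
- upper_bush (a point): Centre of the upper bushing's bore, in the leaf's top face, 72 mm from the hinge axis; a brass flange 33 mm across stands 3 mm proud of the face round it. Through bore of 14 mm diameter, 14 mm long, with a 3 mm chamfer at the mouth. With the leaf shut it lies exactly over the lower bushing, 45 mm higher.
- lower_bush (a point): Centre of the lower bushing's bore, in the shelf's top face, at jig (-10, 0, 62) mm; axes as the jig's. The same brass flange, 3 mm proud, and the same 14 mm through bore, 14 mm long, with a 3 mm chamfer; it opens at the shelf's underside, 36 mm above the base plate.
- bar_stand: Wooden stand fixed to the bench, 60 x 130 x 45 mm (x, y, z), origin at the centre of its underside; two upright holes 70 mm apart at y = +-35 mm, 37 mm deep (floor 8 mm above the bench), 13 mm wide. Either bar may be in either hole.
- long_bar_center (a point): Centre of the long test bar, half-way up: plain steel bar 12 mm in diameter, 160 mm long, 0.1 to 0.2 kg, z along the bar, standing upright in the stand with its top 168 mm above the bench.
- long_bar_foot (a point): Centre of the long bar's lower end face, 80 mm below its centre; the last 4 mm taper to 7 mm diameter.
- short_bar_center (a point): Centre of the short test bar, half-way up: the same 12 mm bar but only 90 mm long, standing in the other hole of the stand with its top 98 mm above the bench. To be left there.
- long_bar: The long test bar as a body; origin at its lower end, z along the bar.
- gear: Bystander: loose dark steel gear blank, 48 mm across, 22 mm high; origin under its centre.
- flange_bush: Bystander: loose turned steel flanged bush, 36 mm across, 30 mm high; origin under its centre.
- setup_block: Bystander: loose steel setup block with holes, 51 x 76 x 25 mm; origin under its centre.

How it is judged:
By the outcome, as a careful person would: the job done as asked, in the order asked, and still so for the second after the job is handed in, while the arm keeps its last pose, push and grip.
It also fails if it takes over 56 s, if anything falls off the work surface, if the arm or the gripper's body presses on something with over 40 N, if the wrist force passes 120 N, or if a joint passes its speed limit or range.

## Working session

There is one attempt and no reset: what is moved stays moved. The work goes in short steps, Python scripts to look and compute and a tool call to move; the robot and the scene stay as the last step left them, time stands still between calls to the robot, and variables do not carry over. Pictures are saved under pics/ and viewed, at most 10 in all, crops included, and the job is handed in when it is done.

Besides the shell and the picture viewer there is one more tool, called in YAML: its name, and indented under it one key for each argument. jog_arm: Moves the arm, as the interface text tells. Its arguments: {"type":"object","properties":{"motion":{"type":"array"},"force":{"type":"number"}},"required":["motion"]}

```bash
mkdir -p pics; cat > h.py <<'E'
import numpy as np, cv2, json
from cell import *
def K(p):
    f=192/np.tan(np.radians(p["vertical_fov"])/2)
    return np.array([[f,0,p["cx"]],[0,f,p["cy"]],[0,0,1]])
def proj(p,P):
    T=np.linalg.inv(np.array(p["T"])); r=cv2.Rodrigues(T[:3,:3])[0]
    return cv2.projectPoints(np.atleast_2d(np.array(P,float)),r,T[:3,3],K(p),np.array(p["dist_coeffs"],float))[0][:,0]
def ray(p,uv):
    n=cv2.undistortPoints(np.array(uv,float).reshape(-1,1,2),K(p),np.array(p["dist_coeffs"],float))[:,0]
    T=np.array(p["T"]); d=np.c_[n,np.ones(len(n))]@T[:3,:3].T
    return T[:3,3],d
def atz(p,uv,z):
    o,d=ray(p,uv); return o+d*((z-o[2])/d[:,2])[:,None]
def save(n,im): cv2.imwrite("pics/"+n+".png",im[:,:,::-1])
E
python3 - <<'E'
from h import *
s=observe();print(s);print(grasp_offset)
a=[]
for c in("scene","side"):
    im=get_image(c);save(c+"0",im);p=camera_params(c)
    print(c,np.round(p["T"],3).tolist(),p["vertical_fov"],p["dist_coeffs"])
    for q in("jig","leaf","bar_stand","long_bar","short_bar_center","gear","flange_bush","setup_block"):
        for r in silhouettes(q,c)[:2]:
            ys,xs=np.where(r["mask"]);print(c,q,round(r["p"],2),np.round(r["pixel"]),(xs.min(),xs.max(),ys.min(),ys.max()) if len(xs) else None)
E
```

```text
{'clock': 0.0, 'joints': array([-0.10257908,  0.43523112,  0.02495211,  1.57411575, -0.01161999,
        1.13400757, -0.07506526]), 'dq': array([ 0.00019275,  0.00183651,  0.00150367,  0.00010104,  0.00134099,
       -0.00039683, -0.00239856]), 'joint_efforts': array([ 3.89017032e-04, -6.67853522e+01,  9.84863900e-01, -3.14464223e+01,
       -6.05165795e-02,  4.27553023e-02,  1.12382318e-04]), 'position': array([ 6.24471754e-01, -5.29444307e-05,  2.25932468e-01]), 'ee_rot': array([-2.22074543e+00, -2.22064387e+00,  1.92311355e-03]), 'force': array([-0.54783573, -0.72546901, -0.58354137]), 'ft_torque': array([-0.01346992, -0.0100064 ,  0.0276699 ]), 'gripper_force': 0.0, 'width': 0.9965816751013349}
0.0188
scene [[0.724, -0.382, 0.574, -0.006], [-0.689, -0.425, 0.587, -0.553], [0.02, -0.821, -0.571, 0.605], [0.0, 0.0, 0.0, 1.0]] 49.13382738767841 [-0.0242545  0.         0.         0.         0.       ]
scene jig 0.75 [203. 149.] (np.int64(170), np.int64(236), np.int64(87), np.int64(189))
scene leaf 0.83 [206. 113.] (np.int64(183), np.int64(231), np.int64(86), np.int64(134))
scene bar_
[... 786 characters left out ...]
 np.int64(207), np.int64(173), np.int64(260))
side bar_stand 0.77 [273. 208.] (np.int64(257), np.int64(286), np.int64(189), np.int64(221))
side long_bar 0.62 [180. 217.] (np.int64(157), np.int64(206), np.int64(174), np.int64(260))
side long_bar 0.54 [275. 170.] (np.int64(272), np.int64(277), np.int64(150), np.int64(192))
side short_bar_center 0.67 [271. 191.] (np.int64(268), np.int64(274), np.int64(182), np.int64(202))
side gear 0.63 [214. 220.] (np.int64(206), np.int64(223), np.int64(213), np.int64(225))
side flange_bush 0.48 [319. 238.] (np.int64(310), np.int64(325), np.int64(229), np.int64(245))
side setup_block 0.61 [228. 194.] (np.int64(219), np.int64(242), np.int64(186), np.int64(203))
```

```bash
python3 - <<'E'
import cv2,numpy as np
a=cv2.imread("pics/scene0.png")[60:300,140:420]; b=cv2.imread("pics/side0.png")[140:340,120:340]
cv2.imwrite("pics/c0.png",np.vstack([cv2.resize(a,None,fx=2.4,fy=2.4,interpolation=3)]))
cv2.imwrite("pics/c1.png",cv2.resize(b,None,fx=3,fy=3,interpolation=3)[:600])
E
```

```text
(no output)
```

View pics/c0.png

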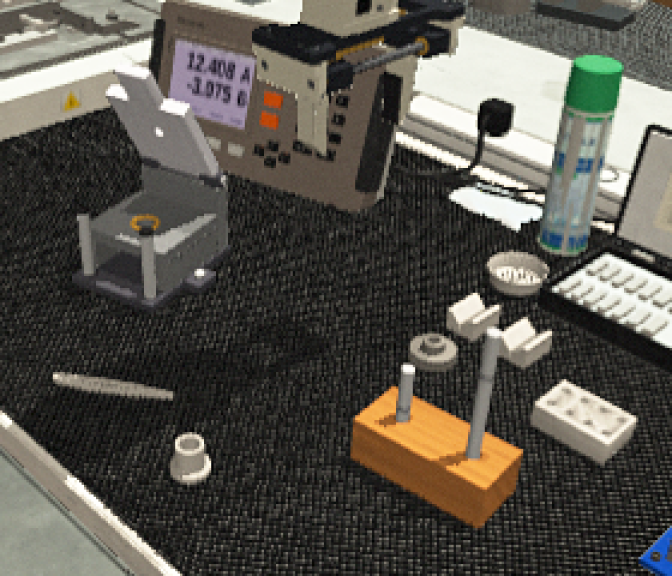

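View pics/c1.png

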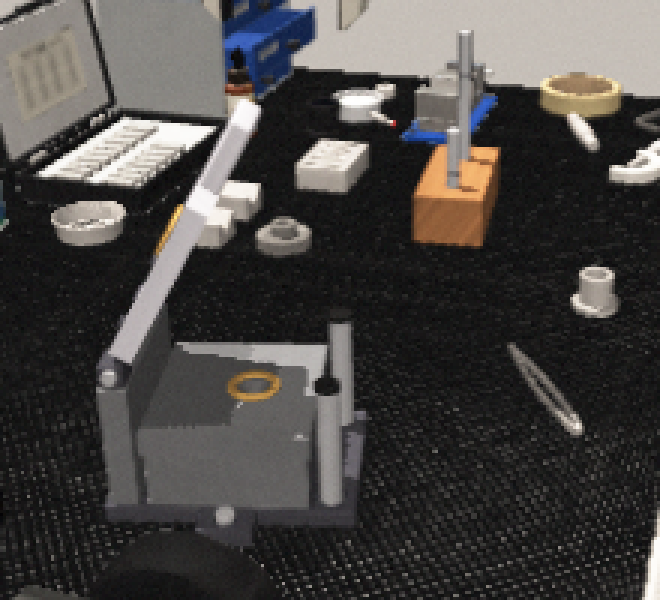

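```bash
cat > fit.py <<'E'
from h import *
from scipy.optimize import least_squares
S=camera_params("scene");D=camera_params("side")
def R(v):c,s=np.cos(v[2]),np.sin(v[2]);return np.array([[c,-s,0],[s,c,0],[0,0,1]])
def j2w(v,P):return np.array([v[0],v[1],0])+np.atleast_2d(P)/1000@R(v).T
def leaf(th,P): # P: [dist from axis (towards front), y, z out]
    P=np.atleast_2d(np.array(P,float)); d,y,z=P.T;c,s=np.cos(th),np.sin(th)
    return np.c_[62-d*c+z*s,y,100+d*s+z*c]
E
python3 - <<'E'
from fit import *
sc=lambda a:np.array(a)/2.4+[140,60]; sd=lambda a:np.array(a)/3+[120,140]
js=[[-10,0,65],[-75,55,0],[0,-65,14]]; us=sc([[145,223],[73,283],[200,275]])
jd=[[-10,0,65],[62,50,100],[-75,55,0],[0,65,14]]; ud=sd([[254,386],[108,378],[357,525],[225,515]])
ls=[[72,0,-7]]; uls=sc([[158,132]])
ld=[[160,20,0]]; uld=sd([[250,110]])
def f(v):
    return np.r_[proj(S,j2w(v,js))-us,proj(D,j2w(v,jd))-ud,proj(S,j2w(v,leaf(v[3],ls)))-uls,proj(D,j2w(v,leaf(v[3],ld)))-uld].ravel()
r=least_squares(f,[.6,.25,0,.9],loss="soft_l1");print(r.x);print(f(r.x).reshape(-1,2).round(1))
# stand/bars
for n,P in(("L",168),("S",98)):
    u1,u2={"L":(sc([[491,333]]),sd([[465,32]])),"S":(sc([[408,369]]),sd([[454,129]]))}[n]
    for z in(P,):print(n,atz(S,u1,z/1000),atz(D,u2,z/1000))
print("L at z45",atz(S,sc([[475,457]]),.045),"S",atz(S,sc([[404,420]]),.045))
print("bush",atz(S,us[:1],.065),atz(D,ud[:1],.065))
for n,u in(("gear",[316,206]),("fb",[217,253]),("sb",[384,235])):print(n,atz(S,[u],.012))
E
```

```text
[0.56794087 0.23516116 0.27879392 1.03551353]
[[-0.2 -0.6]
 [-0.5  0.7]
 [ 0.2 -0.3]
 [-0.4 -1.7]
 [ 1.1 -1.6]
 [-0.4  0. ]
 [ 0.3 -0. ]
 [-0.7  0.2]
 [-0.9  5.5]]
L [[ 0.54104448 -0.22449347  0.168     ]] [[ 0.5413403  -0.21651168  0.168     ]]
S [[ 0.53522269 -0.15657863  0.098     ]] [[ 0.53400731 -0.15260189  0.098     ]]
L at z45 [[ 0.54212537 -0.22906562  0.045     ]] S [[ 0.53443467 -0.15935132  0.045     ]]
bush [[0.55673904 0.22937553 0.065     ]] [[0.55518892 0.23753541 0.065     ]]
gear [[ 0.66079775 -0.07930518  0.012     ]]
fb [[ 0.38397468 -0.04690028  0.012     ]]
sb [[ 0.6893357  -0.24820754  0.012     ]]
```

```bash
python3 - <<'E'
from fit import *
v=[.568,.235,.279]
cur=np.array([.6245,0,.226])
for th in(1.2,1.05,.9,.75,.6,.45,.3,.15,.05,0):
    P=leaf(th,[138,0,7])[0]; P[0]+=22*min(1,th/.4); w=j2w(v,P)[0]; d=w-cur
    print(th,w.round(3),"tool shift",np.round([d[1],d[0],-d[2]],3))
print(camera_params("wrist")["T"])
E
```

```text
1.2 [0.607 0.246 0.231] tool shift [ 0.246 -0.018 -0.005]
1.05 [0.589 0.241 0.223] tool shift [ 0.241 -0.036  0.003]
0.9 [0.572 0.236 0.212] tool shift [ 0.236 -0.053  0.014]
0.75 [0.556 0.232 0.199] tool shift [ 0.232 -0.068  0.027]
0.6 [0.543 0.228 0.184] tool shift [ 0.228 -0.081  0.042]
0.45 [0.532 0.225 0.166] tool shift [ 0.225 -0.092  0.06 ]
0.3 [0.519 0.221 0.147] tool shift [ 0.221 -0.106  0.079]
0.15 [0.505 0.217 0.128] tool shift [ 0.217 -0.119  0.098]
0.05 [0.498 0.215 0.114] tool shift [ 0.215 -0.126  0.112]
0 [0.495 0.214 0.107] tool shift [ 0.214 -0.13   0.119]
[[ 9.99999757e-01  3.64939042e-04  5.93172964e-04  6.23268710e-01]
 [ 4.98618079e-04 -9.69787669e-01 -2.43950052e-01  6.65236143e-02]
 [ 4.86224928e-04  2.43950288e-01 -9.69787616e-01  3.85121366e-01]
 [ 0.00000000e+00  0.00000000e+00  0.00000000e+00  1.00000000e+00]]
```

jog_arm:
  motion:
    - [[0.04,0.01,-0.03,0,0,0,1],[0.08,0.01,-0.06,0,0,0,1],[0.12,0.01,-0.07,0,0,0,1],[0.12,0.01,-0.07,0,0,0,1],[0.12,0.01,-0.07,0,0,0,1]]
  force: 20

```text
clock: 1.32
position: [0.635, 0.1268, 0.2985]
ee_rot: [-2.212, -2.229, -0.007]
force: [-0.4, 0.7, -0.0]
width: 0.686
gripper_force: 0.0
```

```bash
python3 - <<'E'
from h import *
im=get_image("wrist");p=camera_params("wrist");save("w1",im);print(observe()["position"],np.round(p["T"],3).tolist())
from fit import *
v=[.568,.235,.279]
for n,P in(("lb",[[-10,0,65]]),("tabtop",leaf(1.03,[160,0,7])),("hinge",[[62,-50,100],[62,50,100]])):print(n,proj(p,j2w(v,P)))
E
```

```text
[0.63495388 0.12313641 0.29730805] [[1.0, 0.005, 0.003, 0.633], [0.005, -0.97, -0.243, 0.189], [0.002, 0.243, -0.97, 0.456], [0.0, 0.0, 0.0, 1.0]]
lb [[193.0068417   77.38196177]]
tabtop [[131.3741839   46.47921797]]
hinge [[265.22299139 101.85035582]
 [238.73136016   1.78675972]]
```

View pics/w1.png

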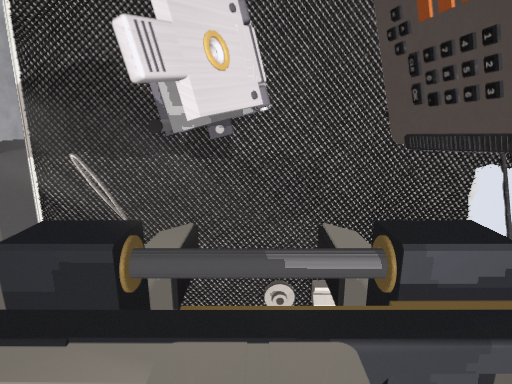

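jog_arm:
  motion:
    - [[0.04,-0.01,0,0,0,0,1],[0.08,-0.02,0,0,0,0,1],[0.12,-0.025,0.0,0,0,0,1],[0.12,-0.025,0.02,0,0,0,1],[0.12,-0.025,0.04,0,0,0,1],[0.12,-0.025,0.05,0,0,0,1],[0.12,-0.025,0.05,0,0,0,1]]

```text
clock: 1.95
position: [0.6091, 0.2374, 0.2435]
ee_rot: [-2.223, -2.219, 0.009]
force: [-1.2, 0.5, 0.2]
width: 0.139
gripper_force: 0.0
```

jog_arm:
  motion:
    - [[0,-0.01,0.011,0,0,0,1],[0,-0.02,0.022,0,0,0,1],[-0.002,-0.029,0.027,0,0,0,1],[-0.004,-0.037,0.033,0,0,0,1],[-0.006,-0.045,0.04,0,0,0,1],[-0.008,-0.053,0.046,0,0,0,1],[-0.01,-0.06,0.053,0,0,0,1],[-0.012,-0.066,0.061,0,0,0,1],[-0.013,-0.071,0.07,0,0,0,1],[-0.015,-0.077,0.079,0,0,0,1]]

```text
clock: 2.78
position: [0.534, 0.2241, 0.1684]
ee_rot: [2.223, 2.219, 0.003]
force: [-0.3, 0.9, 1.7]
width: 0.007
gripper_force: 0.9
```

jog_arm:
  motion:
    - [[-0.002,-0.007,0.01,0,0,0,1],[-0.004,-0.013,0.019,0,0,0,1],[-0.006,-0.02,0.028,0,0,0,1],[-0.008,-0.027,0.038,0,0,0,1],[-0.009,-0.031,0.045,0,0,0,1],[-0.01,-0.034,0.052,0,0,0,1],[-0.011,-0.036,0.056,0,0,0,1],[-0.011,-0.037,0.058,0,0,0,1]]

```text
clock: 3.45
position: [0.496, 0.2135, 0.1093]
ee_rot: [2.222, 2.221, -0.001]
force: [0.5, -0.7, 1.8]
width: 0.008
gripper_force: 0.6
```

jog_arm:
  motion:
    - [[0,0,0.001,0,0,0,1],[0,0,0.002,0,0,0,1],[0,0,0.003,0,0,0,1],[0,0,0.003,0,0,0,1]]

```text
clock: 3.78
position: [0.4961, 0.2139, 0.1073]
ee_rot: [2.222, 2.221, 0.0]
force: [-3.0, -1.2, 6.2]
width: 0.005
gripper_force: 3.0
```

jog_arm:
  motion:
    - [[0,0,0.001,0,0,0,1],[0,0,0.002,0,0,0,1],[0,0,0.002,0,0,0,1]]

```text
clock: 4.03
position: [0.4962, 0.214, 0.107]
ee_rot: [2.222, 2.221, 0.001]
force: [-9.1, -4.3, 26.6]
width: 0.005
gripper_force: 13.2
```

jog_arm:
  motion:
    - [[0,0,-0.02,0,0,0,1],[0,0,-0.06,0,0,0,0.3],[-0.02,0.03,-0.1,0,0,0,-0.2],[-0.03,0.06,-0.14,0,0,0,-0.2],[-0.03,0.06,-0.145,0,0,0,-0.2],[-0.03,0.06,-0.145,0,0,0,-0.2],[-0.03,0.06,-0.145,0,0,0,-0.2],[-0.03,0.06,-0.145,0,0,0,-0.2]]

```text
clock: 4.7
position: [0.5551, 0.1843, 0.2488]
ee_rot: [-2.22, -2.221, 0.002]
force: [-0.1, -0.4, -0.3]
width: 0.464
gripper_force: 0.0
```

```bash
python3 - <<'E'
from h import *
im=get_image("wrist");p=camera_params("wrist");save("w2",im);s=observe();print(s["position"],s["force"])
json.dump({"T":np.array(p["T"]).tolist(),**{k:np.array(p[k]).tolist() for k in("vertical_fov","cx","cy","dist_coeffs")}},open("w2.json","w"))
hsv=cv2.cvtColor(im,cv2.COLOR_RGB2HSV);m=cv2.inRange(hsv,(12,90,80),(35,255,255));m[230:]=0
cs=[c for c in cv2.findContours(m,0,2)[0] if cv2.contourArea(c)>60]
for c in cs:
    e=cv2.fitEllipse(c);print(e,atz(p,[e[0]],.110))
save("w2m",np.dstack([m]*3))
print(proj(p,[[.5577,.2322,.11]]))
for q in("leaf",):
    for r in silhouettes(q,"wrist")[:1]:
        m=r["mask"].astype(np.uint8);c=max(cv2.findContours(m,0,2)[0],key=cv2.contourArea);print(r["p"],[np.r_[x[0]].tolist() for x in cv2.approxPolyDP(c,4,True)])
E
```

```text
[0.5546548  0.1843887  0.24838515] [ 0.16822293  0.93431212 -0.08287555]
((260.4059753417969, 132.36465454101562), (34.10808181762695, 34.63703155517578), 23.40677833557129) [[0.55524308 0.23575817 0.11      ]]
[[263.07151387 136.31849618]]
0.59 [[341, 80], [318, 83], [312, 60], [202, 90], [208, 122], [165, 136], [176, 173], [219, 166], [228, 192], [236, 194], [332, 168], [331, 147], [352, 137]]
```

View pics/w2.png

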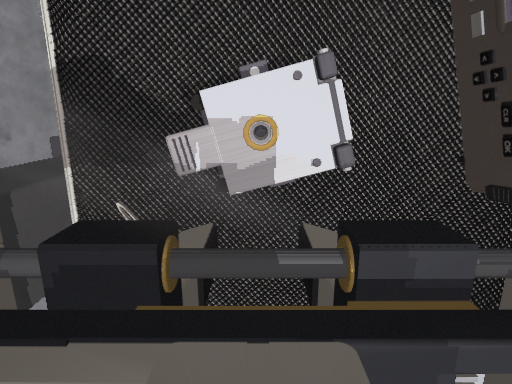

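jog_arm:
  motion:
    - [[-0.04,0,-0.02,0,0,0,-0.2],[-0.08,0,-0.04,0,0,0,-0.2],[-0.12,0,-0.05,0,0,0,-0.2],[-0.16,0,-0.05,0,0,0,-0.2],[-0.2,0,-0.05,0,0,0,-0.2],[-0.24,-0.01,-0.05,0,0,0,-0.2],[-0.28,-0.014,-0.05,0,0,0,-0.2],[-0.32,-0.014,-0.05,0,0,0,-0.2],[-0.36,-0.014,-0.05,0,0,0,-0.2],[-0.4,-0.014,-0.05,0,0,0,-0.2]]

```text
clock: 5.63
position: [0.5411, -0.2169, 0.2988]
ee_rot: [-2.219, -2.222, 0.001]
force: [1.5, 0.1, 1.3]
width: 0.601
gripper_force: 0.0
```

jog_arm:
  motion:
    - [[-0.04,0,0,0,0,0,-0.2],[-0.06,0,0,0,0,0,-0.2],[-0.06,0,0,0,0,0,-0.2],[-0.06,0,0,0,0,0,-0.2],[-0.06,0,0,0,0,0,-0.2]]

```text
clock: 6.05
position: [0.542, -0.2742, 0.2988]
ee_rot: [-2.218, -2.222, -0.0]
force: [1.2, 0.0, -0.1]
width: 0.601
gripper_force: 0.0
```

```bash
python3 - <<'E'
from h import *
im=get_image("wrist");p=camera_params("wrist");save("w3",im);s=observe();print(s["position"],s["ee_rot"])
json.dump({"T":np.array(p["T"]).tolist(),**{k:np.array(p[k]).tolist() for k in("vertical_fov","cx","cy","dist_coeffs")}},open("w3.json","w"))
print("pred",proj(p,[[.541,-.222,.168],[.542,-.228,.045],[.534,-.157,.098]]).round(1).tolist())
for q in("long_bar","short_bar_center","bar_stand"):
    for r in silhouettes(q,"wrist")[:2]:
        ys,xs=np.where(r["mask"]);print(q,r["p"],r["pixel"],xs.min(),xs.max(),ys.min(),ys.max())
cv2.imwrite("pics/w3c.png",cv2.resize(im[0:230,130:380,::-1],None,fx=2.6,fy=2.6,interpolation=3))
E
```

```text
[ 0.54224466 -0.27376651  0.299065  ] [-2.21745445e+00 -2.22302378e+00 -7.43866178e-04]
pred [[258.3, 132.6], [258.9, 132.5], [251.8, 66.6]]
long_bar 0.67 [262.7, 130.2] 255 264 124 137
short_bar_center 0.74 [254.5, 67.5] 247 258 56 74
bar_stand 0.72 [256.8, 93.4] 226 283 40 152
```

View pics/w3c.png

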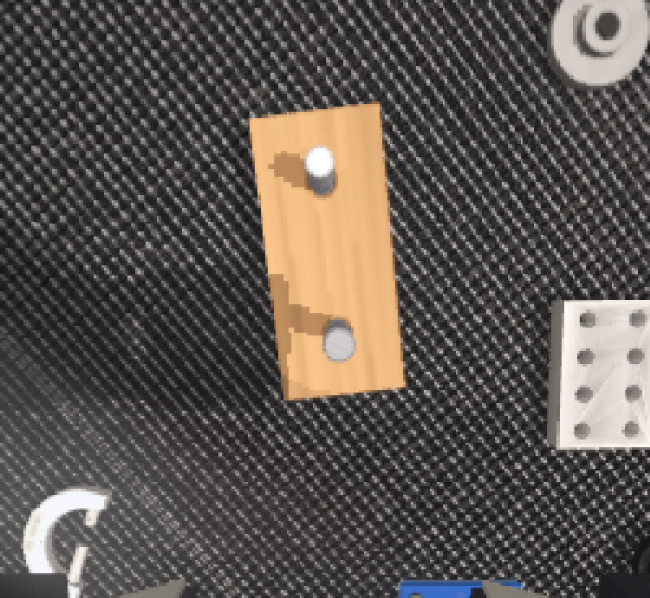

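jog_arm:
  motion:
    - [[0.03,0.0005,0,0,0,0,-0.2],[0.051,0.0005,0.02,0,0,0,-0.2],[0.051,0.0005,0.06,0,0,0,-0.2],[0.051,0.0005,0.09,0,0,0,-0.2],[0.051,0.0005,0.12,0,0,0,-0.2],[0.051,0.0005,0.145,0,0,0,-0.2],[0.051,0.0005,0.17,0,0,0,-0.2],[0.051,0.0005,0.185,0,0,0,-0.2],[0.051,0.0005,0.185,0,0,0,-0.2],[0.051,0.0005,0.185,0,0,0,-0.2]]

```text
clock: 7.08
position: [0.5423, -0.2242, 0.1146]
ee_rot: [-2.219, -2.222, 0.001]
force: [-0.3, 0.4, 0.8]
width: 0.6
gripper_force: 0.0
```

```bash
python3 - <<'E'
from h import *
p=camera_params("wrist");im=get_image("wrist");save("w4",im);s=observe();print(s["position"],s["ee_rot"],s["force"],s["width"])
q=json.load(open("w3.json"));print("bar",atz(q,[[260.4,133.5]],.168))
b=camera_params("side");c=get_image("side");
cv2.imwrite("pics/w4c.png",np.hstack([cv2.resize(im[150:384,130:380,::-1],(500,468)),cv2.resize(c[110:266,230:330,::-1],(300,468))]))
E
```

```text
[ 0.54310015 -0.22468247  0.11560308] [2.22016550e+00 2.22169706e+00 7.57908779e-04] [-0.0039301  -0.32424484 -0.27949217] 0.6018166096872227
bar [[ 0.54291156 -0.22276884  0.168     ]]
```

View pics/w4c.png

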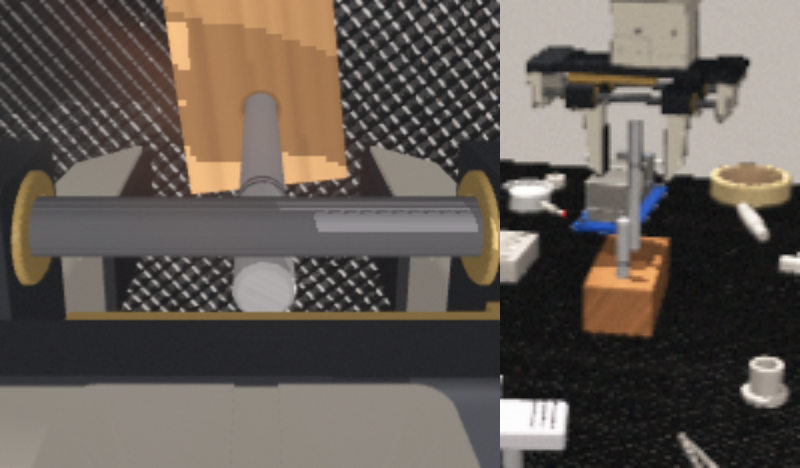

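jog_arm:
  motion:
    - [[0.0015,0,0,0,0,0,-0.2],[0.0015,0,0,0,0,0,0.2],[0.0015,0,0,0,0,0,1],[0.0015,0,0,0,0,0,1],[0.0015,0,0,0,0,0,1],[0.0015,0,0,0,0,0,1],[0.0015,0,0,0,0,0,1],[0.0015,0,0,0,0,0,1],[0.0015,0,0,0,0,0,1]]
  force: 40

```text
clock: 7.93
position: [0.543, -0.2235, 0.1148]
ee_rot: [2.221, 2.221, 0.001]
force: [1.7, -0.6, -2.3]
width: 0.12
gripper_force: 40.0
```

jog_arm:
  motion:
    - [[0,0,-0.02,0,0,0,1],[0,0,-0.045,0,0,0,1],[0,0,-0.075,0,0,0,1],[0,0,-0.11,0,0,0,1],[0,0,-0.14,0,0,0,1],[0.02,0,-0.155,0,0,0,1],[0.05,0.002,-0.155,0,0,0,1],[0.08,0.004,-0.155,0,0,0,1],[0.11,0.006,-0.155,0,0,0,1],[0.14,0.008,-0.155,0,0,0,1]]

```text
clock: 8.77
position: [0.5501, -0.0822, 0.2697]
ee_rot: [-2.222, -2.221, 0.0]
force: [1.0, 0.1, -1.6]
width: 0.123
gripper_force: 40.0
```

jog_arm:
  motion:
    - [[0.03,0.004,0,0,0,0,1],[0.06,0.004,0,0,0,0,1],[0.09,0.004,0,0,0,0,1],[0.12,0.004,0,0,0,0,1],[0.15,0.004,0,0,0,0,1],[0.18,0.004,0,0,0,0,1],[0.21,0.004,0,0,0,0,1],[0.24,0.004,0,0,0,0,1],[0.26,0.004,0,0,0,0,1],[0.26,0.004,0,0,0,0,1]]

```text
clock: 9.6
position: [0.5532, 0.1825, 0.2692]
ee_rot: [-2.212, -2.227, -0.001]
force: [-0.7, 0.6, -0.9]
width: 0.12
gripper_force: 40.0
```

```bash
python3 - <<'E'
from h import *
p=camera_params("wrist");im=get_image("wrist");s=observe();print(s["position"],s["ee_rot"],s["force"],s["width"],s["gripper_force"])
print("bush pred",proj(p,[[.5552,.2358,.11]]))
cv2.imwrite("pics/w5c.png",cv2.resize(im[30:290,130:380,::-1],None,fx=2.3,fy=2.3,interpolation=3))
E
```

```text
[0.5536666  0.17940886 0.26922251] [-2.21544484e+00 -2.22560530e+00  4.52893053e-04] [-0.11456394 -0.04504629 -0.28854477] 0.11918724785283681 39.987932704389095
bush pred [[261.89233652 129.79043467]]
```

View pics/w5c.png

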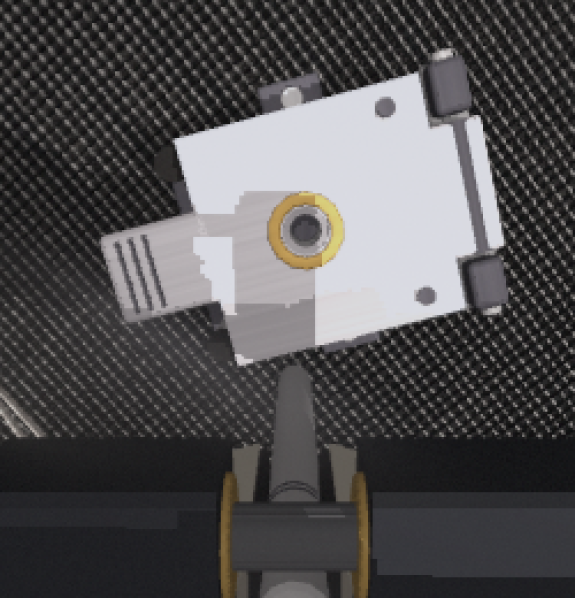

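```bash
python3 - <<'E'
from h import *
im=get_image("wrist");p=camera_params("wrist");s=observe();t=s["position"];print(t)
cv2.imwrite("pics/w6c.png",cv2.resize(im[170:240,235:285,::-1],None,fx=8,fy=8,interpolation=3))
hsv=cv2.cvtColor(im,cv2.COLOR_RGB2HSV);m=cv2.inRange(hsv,(12,90,80),(35,255,255));m[190:]=0
c=max(cv2.findContours(m,0,2)[0],key=cv2.contourArea);e=cv2.fitEllipse(c);print(e)
print("bush",atz(p,[e[0]],.110))
f=t+[0,0,-.1068];print("expected foot px",proj(p,[f,f+[0.0035,0,0],f+[-.0035,0,0],f+[0,.0035,0],f+[0,-.0035,0]]).round(1).tolist(),f)
for u in([257.8,193],[257.8,194.5]):print("foot",atz(p,[u],f[2]))
E
```

```text
[0.55409476 0.17717531 0.26927967]
((261.7789611816406, 126.33529663085938), (31.7740478515625, 32.595550537109375), 4.619053363800049)
bush [[0.5563096  0.23324166 0.11      ]]
expected foot px [[259.6, 195.3], [263.7, 195.3], [255.5, 195.3], [259.6, 191.3], [259.6, 199.2]] [0.55409476 0.17717531 0.16247967]
foot [[0.55256739 0.17918348 0.16247967]]
foot [[0.55257084 0.17786098 0.16247967]]
```

View pics/w6c.png

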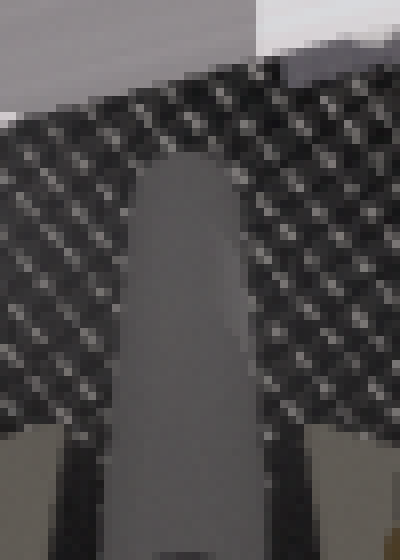

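jog_arm:
  motion:
    - [[0.02,0.001,0,0,0,0,1],[0.04,0.0025,0,0,0,0,1],[0.055,0.0025,0.01,0,0,0,1],[0.055,0.0025,0.025,0,0,0,1],[0.055,0.0025,0.035,0,0,0,1],[0.055,0.0025,0.042,0,0,0,1],[0.055,0.0025,0.042,0,0,0,1],[0.055,0.0025,0.042,0,0,0,1],[0.055,0.0025,0.042,0,0,0,1],[0.055,0.0025,0.042,0,0,0,1]]

```text
clock: 10.53
position: [0.5575, 0.2312, 0.2285]
ee_rot: [2.222, 2.22, 0.002]
force: [-0.5, -0.1, -2.0]
width: 0.122
gripper_force: 40.0
```

```bash
python3 - <<'E'
from h import *
im=get_image("wrist");p=camera_params("wrist");s=observe();t=s["position"];print(t,s["force"],s["ee_rot"])
f=t+[0,0,-.1068];u=proj(p,[f])[0];print(u)
x,y=int(u[0]),int(u[1])
a=cv2.resize(im[y-45:y+30,x-35:x+35,::-1],(420,450),interpolation=3)
d=get_image("side");q=camera_params("side");u=proj(q,[f])[0];x,y=int(u[0]),int(u[1]);print(u)
b=cv2.resize(d[y-40:y+35,x-30:x+30,::-1],(360,450),interpolation=3)
cv2.imwrite("pics/w7c.png",np.hstack([a,b]))
E
```

```text
[0.55746832 0.23134016 0.22850494] [ 0.71856756  0.3908257  -0.95401889] [2.22174430e+00 2.22042950e+00 1.90287408e-03]
[259.29410782 195.43253517]
[203.07922279 239.43413356]
```

View pics/w7c.png

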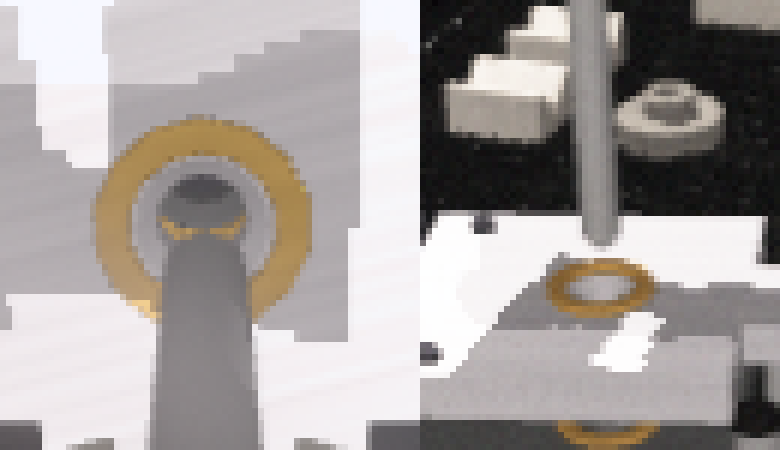

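jog_arm:
  motion:
    - [[0.002,0,0,0,0,0,1],[0.002,0,0.006,0,0,0,1],[0.002,0,0.012,0,0,0,1],[0.002,0,0.016,0,0,0,1],[0.002,0,0.02,0,0,0,1],[0.002,0,0.024,0,0,0,1],[0.002,0,0.024,0,0,0,1]]

```text
clock: 11.22
position: [0.5567, 0.2333, 0.2026]
ee_rot: [-2.221, -2.221, 0.002]
force: [0.2, -0.6, -1.8]
width: 0.119
gripper_force: 40.0
```

jog_arm:
  motion:
    - [[0,0,0.006,0,0,0,1],[0,0,0.012,0,0,0,1],[0,0,0.018,0,0,0,1],[0,0,0.024,0,0,0,1],[0,0,0.03,0,0,0,1],[0,0,0.034,0,0,0,1],[0,0,0.038,0,0,0,1],[0,0,0.038,0,0,0,1]]

```text
clock: 11.88
position: [0.5567, 0.2333, 0.1648]
ee_rot: [-2.221, -2.221, 0.002]
force: [1.0, 0.1, -0.8]
width: 0.124
gripper_force: 40.0
```

jog_arm:
  motion:
    - [[0,0,0.005,0,0,0,1],[0,0,0.01,0,0,0,1],[0,0,0.015,0,0,0,1],[0,0,0.02,0,0,0,1],[0,0,0.025,0,0,0,1],[0,0,0.029,0,0,0,1],[0,0,0.029,0,0,0,1],[0,0,0.029,0,0,0,1],[0,0,0.029,0,0,0,1]]

```text
clock: 12.63
position: [0.5571, 0.2335, 0.1369]
ee_rot: [2.221, 2.221, 0.0]
force: [0.4, -0.8, -1.2]
width: 0.121
gripper_force: 40.0
```

```bash
python3 - <<'E'
from h import *
s=observe();t=s["position"];print(t,s["force"],s["ft_torque"],s["width"],s["gripper_force"])
a=get_image("side")[150:340,110:300,::-1];b=get_image("scene")[80:230,130:280,::-1]
cv2.imwrite("pics/w8c.png",np.hstack([cv2.resize(a,(400,400),interpolation=3),cv2.resize(b,(400,400),interpolation=3)]))
E
```

```text
[0.55710976 0.23349565 0.13688228] [ 0.42161188 -0.77894213 -1.2238108 ] [0.00215761 0.01024996 0.00989841] 0.12129564745777492 39.98797466978431
```

View pics/w8c.png

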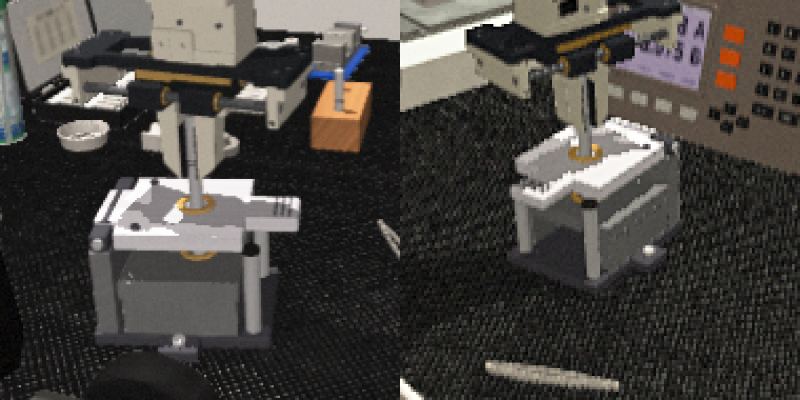

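```bash
python3 -c "from cell import *;print(sign_off())"
```

```text
the job is handed in; nothing more can be done
None
```

I swung the leaf shut and threaded the long bar through both bushings without meeting resistance. The gripper holds it upright, its foot by calculation about 30 mm above the bench: 18 mm under the shelf and 18 mm clear of the base. The job is handed in at about 13 s, but sign-off returned no verdict.

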